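Clear the enabling paddle and hold it in its run position

ROBOT

A 6-joint arm with a two-finger parallel gripper is mounted at the origin on a cart in front of the work surface, level with it; the furniture and walls round the work are solid. World frame = base frame: x ahead of the robot, y to its left, z up, the work surface at z = 0. Lengths are in mm, angles in rad, forces in N, time in s.
With the tool pointing down it reaches from about 275 to 725 mm from the base axis. Payload 15.9 kg.
Tool frame: the origin (TCP) lies on the centre line of the jaws, within the pads' length; the fingertips stand 25 mm ahead of it and the grasp point (between the pads) lies 6 mm ahead of it (env.tips_ahead is the distance from the TCP to the fingertips, in mm); z points along the fingers, y is the direction in which the jaws open and shut (so a half turn about z gives the same grasp; the last joint's range is limited). The gripper opens to 85 mm and grips with 20 to 120 N. Pads are 22 mm wide; open, the fingers measure 114 mm over their backs; the gripper's body (76 mm by 85 mm) begins 54 mm behind the grasp point. The pads swing forward as they close: fully open they stand 13 mm farther back than shut.
Start: joints at [-1.275, 0.213, -0.034, 1.323, 0, 1.571], TCP at [145.747, -478.271, 256.306] pointing down, gripper open.
Joint ranges: [-2.98, 2.98], [-0.74, 1.72], [-1.14, 1.35], [-2.1, 2.04], [-1.57, 1.44], [-3.14, 3.14]. Speed limits (rad/s): [1.89, 1.89, 2.39, 2.57, 3.14, 3.14].

INTERFACE

Orientations are given as a unit quaternion [x, y, z, w].
In Python, from plant import env, eyes gives the robot as it stands.
- The arm moves only by the tool carry_out, never from a script. Its argument "rows" is a list of rows, each an object with "slide": the shift along the tool's x, y, z in m, a list of three; "rotation": the turn, a rotation vector about the tool's x, y, z in rad, a list of three; "grip": the opening, from -1 (shut) to 1 (fully open). In form: [{"slide": [dx, dy, dz], "rotation": [wx, wy, wz], "grip": grip}, ...]. A call has 1 to 20 rows; each row is the pose to reach, as a shift and turn from the pose commanded when the call began, along the tool's axes at that moment; what a row does not reach only later rows make up. A row lasts 1/12 s, in which the tool goes at most 41.7 mm and 7.16 degrees, less where a joint would pass 70% of its speed; a pose out of reach is approached as far as the arm can. A call with a gripper value outside its range is refused whole. The fingers move at their own pace and stop on an object; "squeeze" is the grip in N (left out, the last holds). Time passes only in rows, so rows that repeat a pose let the fingers close. It gives the time, the measured TCP pose, the force and the opening at its end, in the units of the state.
- env.sense(): the state, without advancing time (a new reading comes with each control period).
- eyes.snapshot(name): name is "scene" or "top"; returns the picture (400x640x3 uint8, red, green, blue); there is no depth.
- eyes.get_calibration(name): a dict with "fx", "fy", "cx", "cy" (pixels), "dist" ([k1, k2, p1, p2, k3] as OpenCV has them; the pictures are not rectified), "world_to_cam" (4x4, takes a point from world to camera coordinates). Camera axes: x right, y up, looking along -z (the intrinsics and any distortion apply to the point x, -y, -z); pixel columns grow to the right and rows downward; lengths in mm; the calibration is good to about 2 mm. A picture is of the moment at which its call begins. get_calibration takes no time and is no camera call.
- env.finish_job(): hands the job in, once; it reports no verdict.
The state is a dict: "time": time; "joints": joint angles; "joint_vel": joint speeds; "tau": joint torques, N m; "ee_pos": TCP position; "eef_rot": TCP orientation; "contact_force": force on the tool from outside, world axes, zero at the start; "ft_torque": the same for the moment, N m; "gripper_width": finger opening in mm.
Only numpy, scipy, OpenCV 4.12 (cv2) and the standard library are available. Lean on these libraries where they do the work, as an engineer would, in place of code of your own. Each camera call takes 0.05 s, during which the arm holds its last target. There are 200 camera calls.

TASK

The small yellow carton has been pushed part way under the hold-to-run paddle of the hand control: draw it out, lay it flat in the blue tray and let go of it. Then press the paddle down from above until the black pointer on top of the control stands in the green band, keep it there for three seconds, and finish the program while still holding it there. Do not press on into the red, which trips the control, and leave the other things on the bench where they are.

Things in the scene. Friction and masses are not known exactly. Their poses are not given: they have to be found in the camera images.
- run_control: fixed hand control: grey and white housing, 118 mm high. Origin on the worktop under the hinge; own -x is the way the paddle points, +y the side where the yellow carton sticks out. Hinge axis along y, 27 mm up. Housing from 39 mm in front of the origin (-x) to 51 mm behind. On top a white, green (middle), red scale under a black pointer bar, which moves towards -x as the paddle goes down.
- paddle (a joint): angle of the spring-return paddle, rad: 0 = released (up), grows as it is pressed down. Green (run) 0.225 to 0.305, white below, red above; trips (failure) at 0.325, end stop 0.345. The spring pushes back with about 5 N on the pad at 0, about 10 N in the green, and lifts the paddle when let go. With the yellow carton under it, it stops at about 0.18.
- paddle_pad (a point): centre of the upper face of the paddle's white ribbed pad: press here. Moves and tilts with the paddle. Pad 44 mm along the control's x, 35 mm across (black plate under it 50 x 40). It is about 112 mm in front of the hinge; 61 mm above the worktop when released, about 30 mm in the green; 0.01 rad is about 1.2 mm here. Released, the underside is 43 mm above the worktop.
- box_centre (a point): centre (half-way up) of the loose small yellow carton, 42 (own x) x 62 (own y) x 22 mm high, 50 g, flat on the worktop, its axes nearly along the control's. About 19 mm of its -y end is under the paddle, the rest sticks out to the control's +y; grip it there across the 42 mm and draw it out along +y by 25 mm or more before lifting.
- spares_tray: shallow blue open tray, fixed, 180 (own x) x 130 (own y) x 22 mm high, walls and floor 4 mm thick; origin at the centre of its underside.
- red_ball: bystander, leave alone: dark red rubber pipette ball, 56x82x70 mm; origin at its underside
- felt_pen: bystander, leave alone: white felt pen with red cap, 136 mm long, lying; origin at its underside
- blue_screwdriver: bystander, leave alone: blue-handled screwdriver, 170 mm, lying; origin at its underside
- spanner: bystander, leave alone: steel spanner, 142 mm, lying; origin at its underside
- tape: bystander, leave alone: roll of black tape, 56 mm across, 19 mm high; origin at its underside
There are look-alikes about, which are no part of the job. Of the things that look like the run_control, the larger one is meant.

How it is judged:
By the outcome, as a careful person would: the job done as asked, in the order asked, and still so for the second after the job is handed in, while the arm keeps its last pose, push and grip.
It also fails if it takes over 54 s, if anything falls off the work surface, if the arm or the gripper's body presses on something with over 40 N, if the wrist force passes 120 N, or if a joint passes its speed limit or range.

## Working session

There is one attempt and no reset: what is moved stays moved. The work goes in short steps, Python scripts to look and compute and a tool call to move; the robot and the scene stay as the last step left them, time stands still between calls to the robot, and variables do not carry over. Pictures are saved under pics/ and viewed, about 8 in all and at most 12, crops included, and the job is handed in when it is done.

Besides the shell and the picture viewer there is one more tool, called after "Call:" as name([rows], argument=value, ...), one row to a line, values as JSON. carry_out: Moves the arm, as the interface text tells. Its arguments: {"type":"object","properties":{"rows":{"type":"array"},"squeeze":{"type":"number"}},"required":["rows"]}

```bash
ls; mkdir -p pics; python3 - <<'E'
from plant import env, eyes
import cv2,numpy as np
for n in("scene","top"):
    p=eyes.snapshot(n); cv2.imwrite(f"pics/{n}0.png",p[:,:,::-1])
    c=eyes.get_calibration(n); print(n,{k:np.round(v,3).tolist() for k,v in c.items()})
s=env.sense(); print(s); print(env.tips_ahead)
E
```

```text
pics
scene {'fx': 372.459, 'fy': 372.459, 'cx': 320.574, 'cy': 197.185, 'dist': [0.008, 0.0, 0.0, 0.0, 0.0], 'world_to_cam': [[-0.699, -0.715, -0.006, 402.208], [0.562, -0.555, 0.613, -314.027], [-0.442, 0.425, 0.79, -718.431], [0.0, 0.0, 0.0, 1.0]]}
top {'fx': 369.676, 'fy': 369.676, 'cx': 327.615, 'cy': 195.073, 'dist': [-0.067, 0.0, 0.0, 0.0, 0.0], 'world_to_cam': [[0.025, -0.999, 0.021, -2.613], [0.998, 0.026, 0.061, -545.835], [-0.061, 0.02, 0.998, -1005.572], [0.0, 0.0, 0.0, 1.0]]}
{'time': 0.1, 'joints': array([-1.27500200e+00,  2.13282069e-01, -3.49706035e-02,  1.32349165e+00,
        2.34980478e-06,  1.57079394e+00]), 'joint_vel': array([ 5.84561732e-04, -7.14272732e-04, -8.65479267e-04,  3.46429384e-04,
        2.31345368e-05, -4.73599063e-04]), 'tau': array([-9.72902453e-04, -6.87244320e+01,  4.87807918e+01,  1.20328742e-02,
       -9.50683943e-05,  6.59437433e-06]), 'ee_pos': array([ 145.67185487, -478.02703732,  255.88828214]), 'eef_rot': array([ 9.89082848e-01,  1.47359747e-01, -6.86847386e-05, -4.68994644e-04]), 'contact_force': array([-0.07644599,  0.31204871, -0.61723033]), 'ft_torque': array([-0.00081617,  0.020949  , -0.01318276]), 'gripper_width': 85.2480225630296}
25.0
```

View pics/scene0.png

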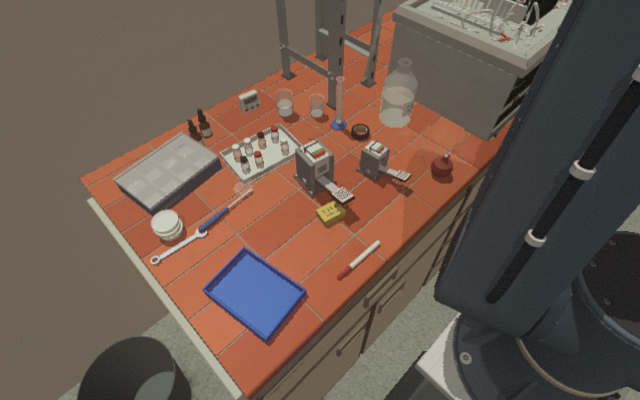

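View pics/top0.png

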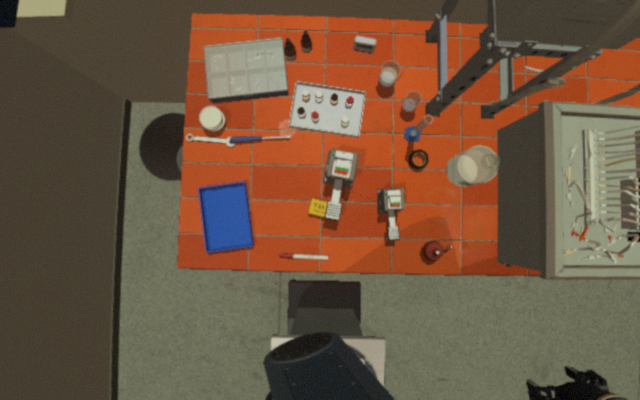

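The scene picture shows two hand controls: one at scene (315,165) / top (341,165), and one at scene (375,160) / top (393,200). The first is larger and has the yellow carton, at scene (331,212) / top (318,208), beside its paddle, so it is the one meant. The blue tray is at top (227,217). Next I measure and confirm in an enlarged crop.

```bash
cat > h.py <<'E'
import cv2,numpy as np
from plant import env,eyes
def cal(n):
    c=eyes.get_calibration(n); K=np.array([[c["fx"],0,c["cx"]],[0,c["fy"],c["cy"]],[0,0,1]]); return K,np.array(c["dist"],float),np.array(c["world_to_cam"])
def ray(n,uv,z):
    K,d,T=cal(n); p=cv2.undistortPoints(np.array(uv,float).reshape(-1,1,2),K,d).reshape(-1,2)
    r=np.c_[p[:,0],-p[:,1],-np.ones(len(p))]@T[:3,:3]; o=-T[:3,:3].T@T[:3,3]
    return o+r*((z-o[2])/r[:,2])[:,None]
def proj(n,P):
    K,d,T=cal(n); q=np.atleast_2d(P)@T[:3,:3].T+T[:3,3]; q=q*[1,-1,-1]
    return cv2.projectPoints(q,np.zeros(3),np.zeros(3),K,d)[0].reshape(-1,2)
def blob(img,lo,hi):
    m=cv2.inRange(cv2.cvtColor(img,cv2.COLOR_RGB2HSV),lo,hi)
    return sorted(cv2.findContours(m,cv2.RETR_EXTERNAL,cv2.CHAIN_APPROX_NONE)[0],key=cv2.contourArea)[::-1]
E
python3 - <<'E'
from h import *
t=cv2.imread("pics/top0.png")[:,:,::-1].copy(); s=cv2.imread("pics/scene0.png")[:,:,::-1].copy()
for n,im in(("top",t),("scene",s)):
    for nm,lo,hi in(("yel",(22,120,90),(35,255,255)),("blue",(108,120,60),(125,255,255))):
        for c in blob(im,lo,hi)[:2]:
            w=ray(n,c.reshape(-1,2),22)[:,:2]; r=cv2.minAreaRect(w.astype(np.float32))
            print(n,nm,cv2.contourArea(c),c.reshape(-1,2).mean(0).round(1),np.round(cv2.boxPoints(r)).tolist(),np.round(r[0],1),np.round(r[1]),round(r[2],1))
a=cv2.resize(t[140:230,290:420],None,fx=6,fy=6,interpolation=cv2.INTER_CUBIC)
cv2.imwrite("pics/ctop.png",a[:,:,::-1])
b=cv2.resize(s[130:230,285:415],None,fx=6,fy=6,interpolation=cv2.INTER_CUBIC)
cv2.imwrite("pics/cscene.png",b[:,:,::-1])
E
```

```text
top yel 205.5 [317.8 207.4] [[486.0, 21.0], [525.0, 12.0], [535.0, 55.0], [495.0, 63.0]] [510.4  37.9] [43. 41.] 77.5
top yel 0.0 [337. 169.] [[618.0, -10.0], [618.0, -15.0], [618.0, -15.0], [618.0, -10.0]] [618.3 -12.5] [0. 6.] 1.6
top blue 2847.5 [225.4 216.8] [[381.0, 339.0], [402.0, 213.0], [576.0, 242.0], [555.0, 368.0]] [478.7 290.4] [176. 128.] 9.4
top blue 26.5 [408.6 134.2] [[706.0, -205.0], [710.0, -224.0], [741.0, -218.0], [737.0, -198.0]] [ 723.6 -211.2] [32. 20.] 11.7
scene yel 274.5 [330.5 211.3] [[481.0, 8.0], [528.0, 3.0], [534.0, 61.0], [487.0, 66.0]] [507.8  34.4] [59. 47.] 83.9
scene yel 0.0 [321. 150.] [[673.0, -97.0], [673.0, -97.0], [673.0, -97.0], [673.0, -97.0]] [672.8 -97.1] [0. 0.] 0.0
scene blue 4111.0 [257.7 285.6] [[379.0, 342.0], [400.0, 215.0], [576.0, 245.0], [554.0, 372.0]] [477.3 293.4] [178. 128.] 9.6
scene blue 0.0 [241.5 249.5] [[572.0, 258.0], [574.0, 248.0], [574.0, 248.0], [572.0, 258.0]] [573.1 253.2] [ 0. 10.] 8.8
```

View pics/ctop.png

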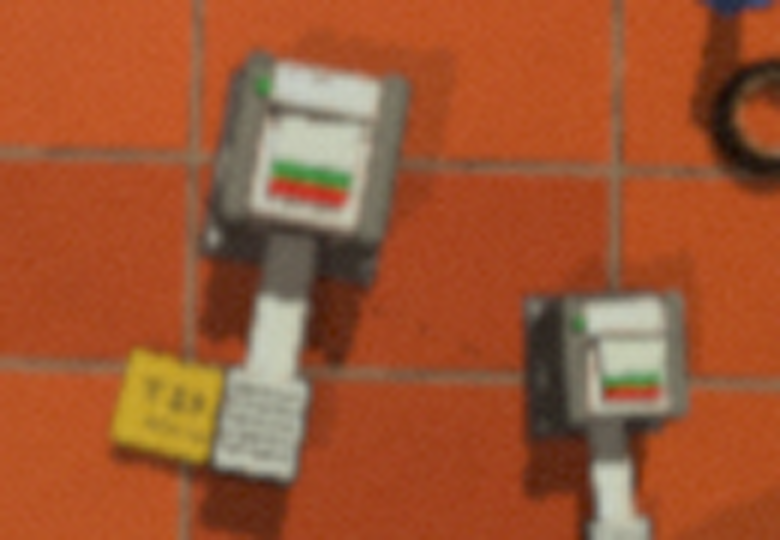

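View pics/cscene.png

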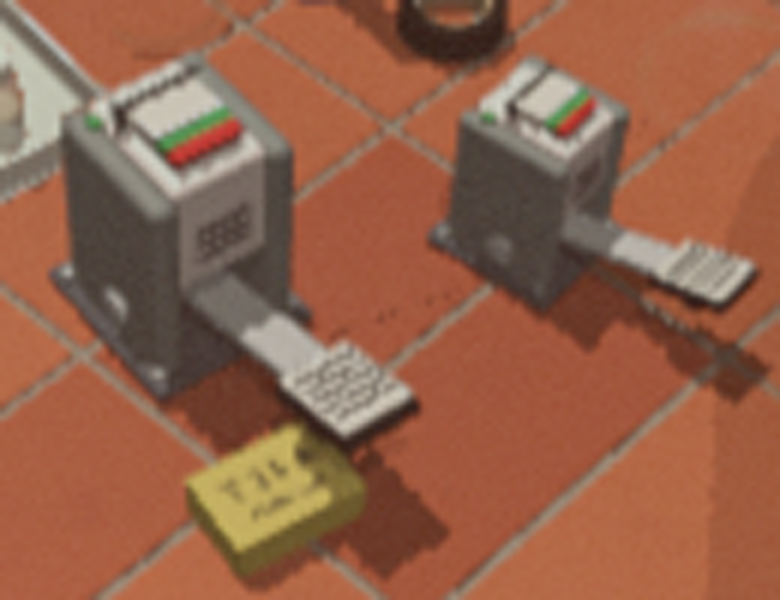

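The crops confirm it: the larger control is on the left, with the carton under its paddle. Its pad centre is at top (333.3,210.7) / scene (342.8,194.8), and its pointer is at rest at the white end of the scale.

```bash
python3 - <<'E'
from h import *
def T(p): return np.array(p,float)/6+[290,140]
def S(p): return np.array(p,float)/6+[285,130]
print("pad", ray("top",[T((260,424))],61).round(1), ray("scene",[S((347,389))],61).round(1))
print("padcorn", ray("top",[T(p) for p in((222,372),(308,378),(297,480),(213,465))],61).round(0).tolist())
# scale ends at z~118: red/green boundary ends
print("scale", ray("top",[T((270,184)),T((350,190))],118).round(1), ray("scene",[S((165,155)),S((238,122))],118).round(1))
print("carton top corners top", ray("top",[T(p) for p in((133,347),(225,365),(207,463),(112,443))],22).round(1).tolist())
print("carton top corners scene", ray("scene",[S(p) for p in((187,488),(285,425),(238,545),(365,478))],22).round(1).tolist())
print("housing top corners scene", ray("scene",[S(p) for p in((66,118),(190,60),(290,145),(180,205))],118).round(1).tolist())
E
```

```text
pad [[502.2  -3.7  61. ]] [[500.3  -1.7  61. ]]
padcorn [[525.0, 14.0, 61.0], [523.0, -24.0, 61.0], [478.0, -21.0, 61.0], [484.0, 16.0, 61.0]]
scale [[601.1  -3.4 118. ]
 [599.6 -36.9 118. ]] [[604.1  -2.  118. ]
 [596.7 -35.8 118. ]]
carton top corners top [[536.7, 53.9, 22.0], [529.5, 11.5, 22.0], [484.5, 18.6, 22.0], [492.5, 62.2, 22.0]]
carton top corners scene [[530.7, 58.5, 22.0], [525.3, 7.1, 22.0], [496.2, 63.4, 22.0], [483.3, 3.2, 22.0]]
housing top corners scene [[647.4, 12.2, 118.0], [636.3, -47.0, 118.0], [572.9, -41.5, 118.0], [580.3, 12.5, 118.0]]
```

```bash
cat >> h.py <<'E'
from scipy.spatial.transform import Rotation as R
def slide(p,jaw=None):
    """tool-frame shift (m) and turn to TCP p (mm), tool down, jaws along world angle jaw (deg)"""
    s=env.sense(); r=R.from_quat(s["eef_rot"]); d=r.inv().apply(np.array(p)-s["ee_pos"])/1000
    w=np.zeros(3)
    if jaw is not None:
        j=np.radians(jaw); y=np.array([np.cos(j),np.sin(j),0]); z=np.array([0,0,-1.])
        w=(r.inv()*R.from_matrix(np.c_[np.cross(y,z),y,z])).as_rotvec()
    print("slide",d.round(4),"turn",w.round(3)); return d,w
E
python3 -c "
from h import *
slide([511.7,45.8,150],-9)"
```

```text
slide [ 0.5028 -0.3943  0.1063] turn [-1.000e-03 -1.000e-03 -1.118e+00]
```

Call:
carry_out([
  {"slide":[0.503,-0.394,0.106],"rotation":[0,0,-1.118],"grip":1},
  {"slide":[0.503,-0.394,0.106],"rotation":[0,0,-1.118],"grip":1},
  {"slide":[0.503,-0.394,0.106],"rotation":[0,0,-1.118],"grip":1},
  {"slide":[0.503,-0.394,0.106],"rotation":[0,0,-1.118],"grip":1},
  {"slide":[0.503,-0.394,0.106],"rotation":[0,0,-1.118],"grip":1},
  {"slide":[0.503,-0.394,0.106],"rotation":[0,0,-1.118],"grip":1},
  {"slide":[0.503,-0.394,0.106],"rotation":[0,0,-1.118],"grip":1},
  {"slide":[0.503,-0.394,0.106],"rotation":[0,0,-1.118],"grip":1},
  {"slide":[0.503,-0.394,0.106],"rotation":[0,0,-1.118],"grip":1},
  {"slide":[0.503,-0.394,0.106],"rotation":[0,0,-1.118],"grip":1},
  {"slide":[0.503,-0.394,0.106],"rotation":[0,0,-1.118],"grip":1},
  {"slide":[0.503,-0.394,0.106],"rotation":[0,0,-1.118],"grip":1},
  {"slide":[0.503,-0.394,0.106],"rotation":[0,0,-1.118],"grip":1},
  {"slide":[0.503,-0.394,0.106],"rotation":[0,0,-1.118],"grip":1},
  {"slide":[0.503,-0.394,0.106],"rotation":[0,0,-1.118],"grip":1},
  {"slide":[0.503,-0.394,0.106],"rotation":[0,0,-1.118],"grip":1},
  {"slide":[0.503,-0.394,0.106],"rotation":[0,0,-1.118],"grip":1},
  {"slide":[0.503,-0.394,0.106],"rotation":[0,0,-1.118],"grip":1},
  {"slide":[0.503,-0.394,0.106],"rotation":[0,0,-1.118],"grip":1},
  {"slide":[0.503,-0.394,0.106],"rotation":[0,0,-1.118],"grip":1},
])

```text
time: 1.77
ee_pos: [511.6, 44.4, 150.4]
eef_rot: [0.761, 0.649, -0.0, 0.0]
contact_force: [0.9, -0.3, 0.3]
gripper_width: 85.1
```

```bash
python3 - <<'E'
from h import *
p=eyes.snapshot("scene"); cv2.imwrite("pics/a.png",cv2.resize(p[90:240,240:420],None,fx=4,fy=4,interpolation=cv2.INTER_CUBIC)[:,:,::-1])
s=env.sense(); print(s["ee_pos"],R.from_quat(s["eef_rot"]).as_matrix().round(3).tolist())
slide([511.7,46,30],-9)
E
```

```text
[511.68254885  44.37357076 150.58545021] [[0.158, 0.988, 0.0], [0.988, -0.158, -0.0], [-0.0, 0.0, -1.0]]
slide [ 0.0016 -0.0003  0.1206] turn [ 0.     0.    -0.001]
```

View pics/a.png

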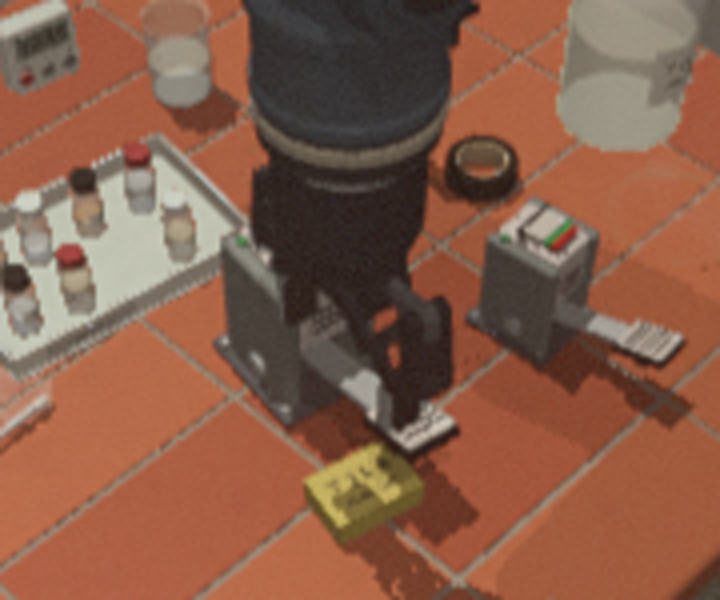

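The gripper hovers over the exposed part of the carton (crop (365,490)) and the paddle is clear. I'll descend.

Call:
carry_out([
  {"slide":[0.001,0,0.03],"rotation":[0,0,0],"grip":1},
  {"slide":[0.001,0,0.06],"rotation":[0,0,0],"grip":1},
  {"slide":[0.001,0,0.08],"rotation":[0,0,0],"grip":1},
  {"slide":[0.001,0,0.095],"rotation":[0,0,0],"grip":1},
  {"slide":[0.001,0,0.105],"rotation":[0,0,0],"grip":1},
  {"slide":[0.001,0,0.113],"rotation":[0,0,0],"grip":1},
  {"slide":[0.001,0,0.12],"rotation":[0,0,0],"grip":1},
  {"slide":[0.001,0,0.12],"rotation":[0,0,0],"grip":1},
  {"slide":[0.001,0,0.12],"rotation":[0,0,0],"grip":1},
])

```text
time: 2.57
ee_pos: [512.4, 46.1, 30.7]
eef_rot: [0.76, 0.649, 0.0, 0.0]
contact_force: [0.3, -0.7, 0.6]
gripper_width: 85.7
```

Call:
carry_out([
  {"slide":[0,0,0],"rotation":[0,0,0],"grip":0.3},
  {"slide":[0,0,0],"rotation":[0,0,0],"grip":0.1},
  {"slide":[0,0,0],"rotation":[0,0,0],"grip":-0.1},
  {"slide":[0,0,0],"rotation":[0,0,0],"grip":-0.3},
  {"slide":[0,0,0],"rotation":[0,0,0],"grip":-0.3},
  {"slide":[0,0,0],"rotation":[0,0,0],"grip":-0.3},
  {"slide":[0,0,0],"rotation":[0,0,0],"grip":-0.3},
  {"slide":[0,0,0],"rotation":[0,0,0],"grip":-0.3},
], squeeze=25)

```text
time: 3.23
ee_pos: [512.6, 46.3, 30.9]
eef_rot: [0.76, 0.649, 0.0, 0.0]
contact_force: [-1.3, -0.5, 7.1]
gripper_width: 41.6
```

Gripped at 41.6 mm, which matches the carton's 42 mm side. Drawing out along own +y (tool x), then lifting.

Call:
carry_out([
  {"slide":[0.005,0,0],"rotation":[0,0,0],"grip":-0.5},
  {"slide":[0.012,0,-0.001],"rotation":[0,0,0],"grip":-0.5},
  {"slide":[0.02,0,-0.001],"rotation":[0,0,0],"grip":-0.5},
  {"slide":[0.028,0,-0.001],"rotation":[0,0,0],"grip":-0.5},
  {"slide":[0.036,0,-0.001],"rotation":[0,0,0],"grip":-0.5},
  {"slide":[0.044,0,-0.001],"rotation":[0,0,0],"grip":-0.5},
  {"slide":[0.05,0,-0.001],"rotation":[0,0,0],"grip":-0.5},
  {"slide":[0.05,0,-0.001],"rotation":[0,0,0],"grip":-0.5},
  {"slide":[0.05,0,-0.02],"rotation":[0,0,0],"grip":-0.5},
  {"slide":[0.05,0,-0.045],"rotation":[0,0,0],"grip":-0.5},
  {"slide":[0.05,0,-0.07],"rotation":[0,0,0],"grip":-0.5},
  {"slide":[0.05,0,-0.07],"rotation":[0,0,0],"grip":-0.5},
])

```text
time: 4.23
ee_pos: [522.1, 95.9, 104.5]
eef_rot: [0.76, 0.649, 0.002, 0.001]
contact_force: [0.6, 0.5, 0.2]
gripper_width: 41.5
```

```bash
python3 - <<'E'
from h import *
p=eyes.snapshot("scene"); cv2.imwrite("pics/b.png",cv2.resize(p[90:340,180:420],None,fx=2.4,fy=2.4,interpolation=cv2.INTER_CUBIC)[:,:,::-1])
# grip point offset 17 from carton centre along tool x -> put carton centre at tray centre (jaws 9.5 deg)
u=np.array([-np.sin(np.radians(9.5)),np.cos(np.radians(9.5))])
q=np.array([478,292])+17*u; print(q, env.sense()["gripper_width"])
slide([*q,100],9.5)
E
```

```text
[475.1941907  308.76685523] 42.04480706711473
slide [ 0.2031 -0.0791  0.0024] turn [ 0.004 -0.001 -0.323]
```

View pics/b.png

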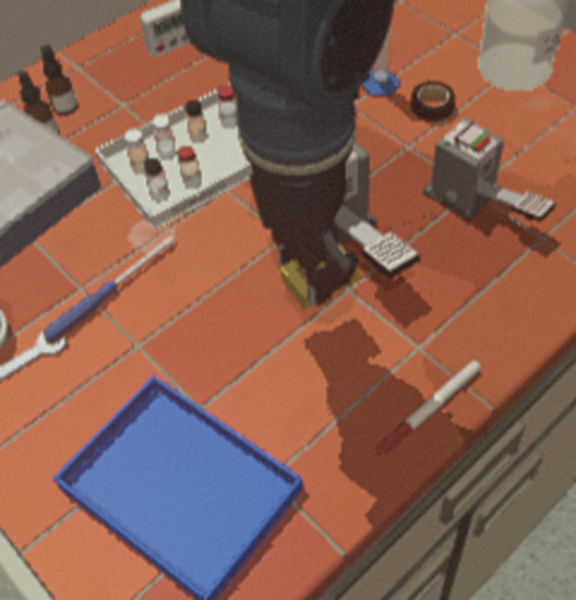

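The carton (crop (310,275)) is held in the air and clear of the paddle. Next it goes to the tray.

Call:
carry_out([
  {"slide":[0.03,-0.012,0],"rotation":[0,0,-0.05],"grip":-0.5},
  {"slide":[0.065,-0.025,0],"rotation":[0,0,-0.1],"grip":-0.5},
  {"slide":[0.1,-0.039,0],"rotation":[0,0,-0.16],"grip":-0.5},
  {"slide":[0.135,-0.053,0],"rotation":[0,0,-0.22],"grip":-0.5},
  {"slide":[0.17,-0.066,0],"rotation":[0,0,-0.28],"grip":-0.5},
  {"slide":[0.195,-0.076,0],"rotation":[0,0,-0.32],"grip":-0.5},
  {"slide":[0.203,-0.079,0],"rotation":[0,0,-0.323],"grip":-0.5},
  {"slide":[0.203,-0.079,0],"rotation":[0,0,-0.323],"grip":-0.5},
  {"slide":[0.203,-0.079,0],"rotation":[0,0,-0.323],"grip":-0.5},
  {"slide":[0.203,-0.079,0.02],"rotation":[0,0,-0.323],"grip":-0.5},
  {"slide":[0.203,-0.079,0.04],"rotation":[0,0,-0.323],"grip":-0.5},
  {"slide":[0.203,-0.079,0.052],"rotation":[0,0,-0.323],"grip":-0.5},
  {"slide":[0.203,-0.079,0.058],"rotation":[0,0,-0.323],"grip":-0.5},
  {"slide":[0.203,-0.079,0.058],"rotation":[0,0,-0.323],"grip":-0.5},
  {"slide":[0.203,-0.079,0.058],"rotation":[0,0,-0.323],"grip":-0.5},
])

```text
time: 5.53
ee_pos: [474.1, 307.7, 42.6]
eef_rot: [0.647, 0.763, -0.0, 0.0]
contact_force: [0.2, 0.3, -0.0]
gripper_width: 41.2
```

Call:
carry_out([
  {"slide":[0,0,0.002],"rotation":[0,0,0],"grip":-0.5},
  {"slide":[0,0,0.004],"rotation":[0,0,0],"grip":-0.5},
  {"slide":[0,0,0.006],"rotation":[0,0,0],"grip":-0.5},
  {"slide":[0,0,0.007],"rotation":[0,0,0],"grip":-0.5},
  {"slide":[0,0,0.007],"rotation":[0,0,0],"grip":-0.5},
  {"slide":[0,0,0.007],"rotation":[0,0,0],"grip":-0.5},
])

```text
time: 6.03
ee_pos: [473.7, 308.5, 35.3]
eef_rot: [0.646, 0.763, -0.0, 0.0]
contact_force: [0.5, 0.1, -0.5]
gripper_width: 41.6
```

Call:
carry_out([
  {"slide":[0,0,0.001],"rotation":[0,0,0],"grip":-0.5},
  {"slide":[0,0,0.001],"rotation":[0,0,0],"grip":-0.5},
  {"slide":[0,0,0.001],"rotation":[0,0,0],"grip":0.2},
  {"slide":[0,0,0.001],"rotation":[0,0,0],"grip":0.5},
  {"slide":[0,0,0.001],"rotation":[0,0,0],"grip":0.8},
  {"slide":[0,0,0.001],"rotation":[0,0,0],"grip":0.8},
  {"slide":[0,0,0.001],"rotation":[0,0,0],"grip":0.8},
  {"slide":[0,0,0.001],"rotation":[0,0,0],"grip":0.8},
  {"slide":[0,0,-0.02],"rotation":[0,0,0],"grip":0.8},
  {"slide":[0,0,-0.05],"rotation":[0,0,0],"grip":0.8},
  {"slide":[0,0,-0.085],"rotation":[0,0,0],"grip":0.8},
  {"slide":[0,0,-0.115],"rotation":[0,0,0],"grip":0.8},
  {"slide":[0,0,-0.115],"rotation":[0,0,0],"grip":-1},
  {"slide":[0,0,-0.115],"rotation":[0,0,0],"grip":-1},
  {"slide":[0,0,-0.115],"rotation":[0,0,0],"grip":-1},
  {"slide":[0,0,-0.115],"rotation":[0,0,0],"grip":-1},
  {"slide":[0,0,-0.115],"rotation":[0,0,0],"grip":-1},
  {"slide":[0,0,-0.115],"rotation":[0,0,0],"grip":-1},
])

```text
time: 7.53
ee_pos: [473.3, 308.2, 149.4]
eef_rot: [0.646, 0.763, -0.001, -0.0]
contact_force: [0.5, 0.3, -1.1]
gripper_width: 3.7
```

```bash
python3 - <<'E'
from h import *
p=eyes.snapshot("top"); cv2.imwrite("pics/c.png",cv2.resize(p[120:270,180:420],None,fx=3,fy=3,interpolation=cv2.INTER_CUBIC)[:,:,::-1])
slide([500,-2.5,100],-9)
E
```

```text
slide [-0.3109 -0.0251  0.0498] turn [-0.001  0.001  0.323]
```

View pics/c.png

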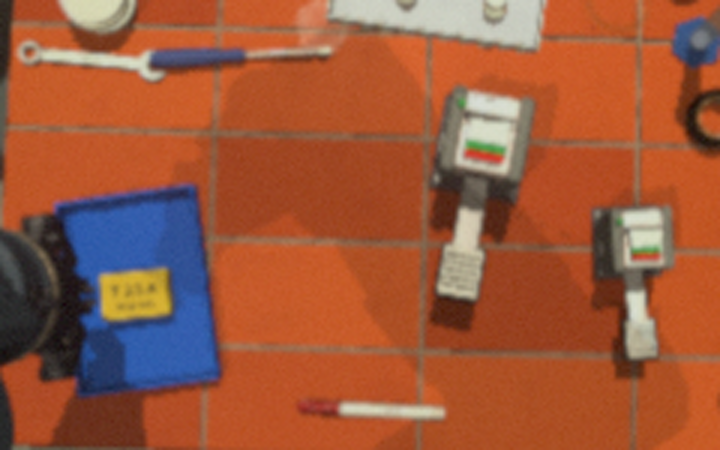

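The carton lies flat in the tray (crop (136,295)) and has been let go. The paddle is free, pad at crop (461,273), same place as before. I'll go above the pad with the fingers shut.

Call:
carry_out([
  {"slide":[-0.03,-0.002,0],"rotation":[0,0,0.03],"grip":-1},
  {"slide":[-0.065,-0.005,0],"rotation":[0,0,0.07],"grip":-1},
  {"slide":[-0.1,-0.008,0],"rotation":[0,0,0.1],"grip":-1},
  {"slide":[-0.135,-0.011,0],"rotation":[0,0,0.14],"grip":-1},
  {"slide":[-0.17,-0.014,0],"rotation":[0,0,0.18],"grip":-1},
  {"slide":[-0.205,-0.017,0],"rotation":[0,0,0.22],"grip":-1},
  {"slide":[-0.24,-0.019,0],"rotation":[0,0,0.26],"grip":-1},
  {"slide":[-0.275,-0.022,0.01],"rotation":[0,0,0.3],"grip":-1},
  {"slide":[-0.3,-0.025,0.03],"rotation":[0,0,0.323],"grip":-1},
  {"slide":[-0.311,-0.025,0.05],"rotation":[0,0,0.323],"grip":-1},
  {"slide":[-0.311,-0.025,0.05],"rotation":[0,0,0.323],"grip":-1},
  {"slide":[-0.311,-0.025,0.05],"rotation":[0,0,0.323],"grip":-1},
])

```text
time: 8.58
ee_pos: [499.7, -2.7, 99.7]
eef_rot: [0.761, 0.649, -0.001, -0.001]
contact_force: [-0.7, -0.2, 0.5]
gripper_width: 0.0
```

```bash
python3 - <<'E'
from h import *
t=eyes.snapshot("top");s=eyes.snapshot("scene")
a=cv2.resize(t[140:230,290:390],None,fx=4,fy=4,interpolation=cv2.INTER_CUBIC);b=cv2.resize(s[130:220,285:385],None,fx=4,fy=4,interpolation=cv2.INTER_CUBIC)
cv2.imwrite("pics/d.png",np.hstack([a,b])[:,:,::-1])
slide([500,-2.5,100],-9)
E
```

```text
slide [-0.0009 -0.0006  0.001 ] turn [ 0.001 -0.     0.001]
```

View pics/d.png

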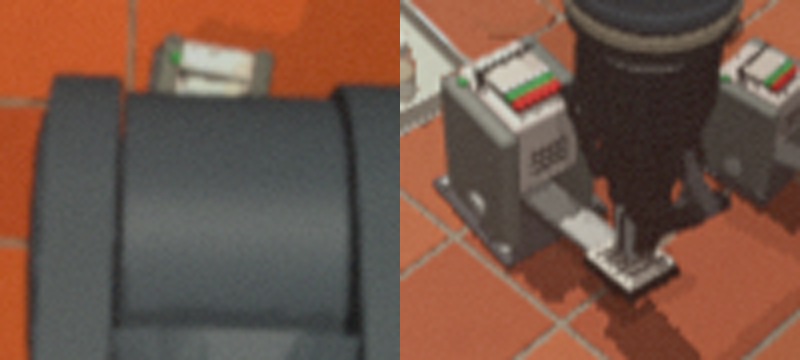

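The arm covers the scale in the top view. The scene view shows the scale at crop (525,85) with the pointer at its white end, and the fingertips centred over the pad. Descending to contact.

Call:
carry_out([
  {"slide":[0,0,0.004],"rotation":[0,0,0],"grip":-1},
  {"slide":[0,0,0.008],"rotation":[0,0,0],"grip":-1},
  {"slide":[0,0,0.012],"rotation":[0,0,0],"grip":-1},
  {"slide":[0,0,0.015],"rotation":[0,0,0],"grip":-1},
  {"slide":[0,0,0.018],"rotation":[0,0,0],"grip":-1},
  {"slide":[0,0,0.018],"rotation":[0,0,0],"grip":-1},
  {"slide":[0,0,0.018],"rotation":[0,0,0],"grip":-1},
])

```text
time: 9.27
ee_pos: [500.5, -2.1, 82.3]
eef_rot: [0.76, 0.65, 0.0, -0.0]
contact_force: [-1.8, 1.8, 4.8]
gripper_width: -0.2
```

Contact at about 5 N, as expected. I'll press to about 0.2 rad, following the pad's arc, and look.

Call:
carry_out([
  {"slide":[0,-0.001,0.003],"rotation":[0,0,0],"grip":-1},
  {"slide":[0,-0.001,0.006],"rotation":[0,0,0],"grip":-1},
  {"slide":[0,-0.002,0.009],"rotation":[0,0,0],"grip":-1},
  {"slide":[0,-0.003,0.012],"rotation":[0,0,0],"grip":-1},
  {"slide":[0,-0.003,0.015],"rotation":[0,0,0],"grip":-1},
  {"slide":[0,-0.004,0.018],"rotation":[0,0,0],"grip":-1},
  {"slide":[0,-0.004,0.02],"rotation":[0,0,0],"grip":-1},
  {"slide":[0,-0.004,0.02],"rotation":[0,0,0],"grip":-1},
  {"slide":[0,-0.004,0.02],"rotation":[0,0,0],"grip":-1},
])

```text
time: 10.02
ee_pos: [497.4, -1.7, 62.9]
eef_rot: [0.76, 0.649, 0.001, 0.001]
contact_force: [1.3, 1.2, 8.0]
gripper_width: -0.0
```

```bash
cat > look.py <<'E'
from h import *
import sys
s=eyes.snapshot("scene"); cv2.imwrite(sys.argv[1],cv2.resize(s[135:220,295:370],None,fx=7,fy=7,interpolation=cv2.INTER_CUBIC)[:,:,::-1])
q=env.sense(); print(q["ee_pos"].round(1),q["contact_force"].round(1),q["time"])
E
python3 look.py pics/e.png
```

```text
[497.4  -1.7  62.9] [1.  1.1 8. ] 10.0667
```

View pics/e.png

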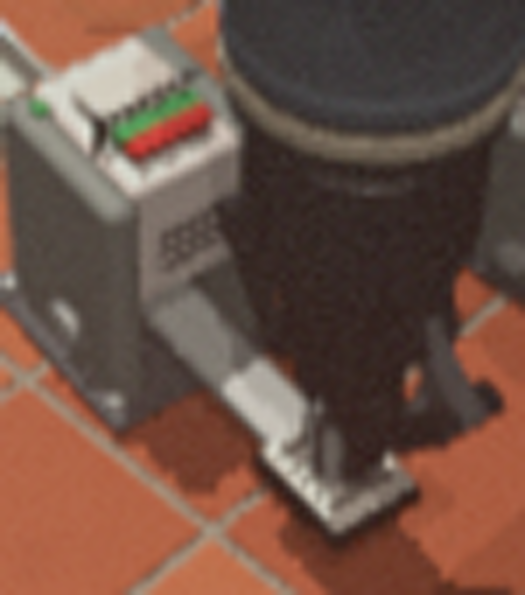

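The pointer is now just on the white side of the green band's edge (crop (150,100)). That fits about 0.2 rad from the height. Pressing 7 mm more.

Call:
carry_out([
  {"slide":[0,0,0.002],"rotation":[0,0,0],"grip":-1},
  {"slide":[0,-0.001,0.004],"rotation":[0,0,0],"grip":-1},
  {"slide":[0,-0.001,0.006],"rotation":[0,0,0],"grip":-1},
  {"slide":[0,-0.001,0.007],"rotation":[0,0,0],"grip":-1},
  {"slide":[0,-0.001,0.007],"rotation":[0,0,0],"grip":-1},
  {"slide":[0,-0.001,0.007],"rotation":[0,0,0],"grip":-1},
])

```text
time: 10.57
ee_pos: [496.9, -1.6, 56.2]
eef_rot: [0.76, 0.649, 0.001, 0.001]
contact_force: [3.1, -0.6, 8.7]
gripper_width: -0.1
```

```bash
python3 look.py pics/f.png
```

```text
[497.   -1.7  56.2] [1.9 0.4 8.9] 10.6167
```

View pics/f.png

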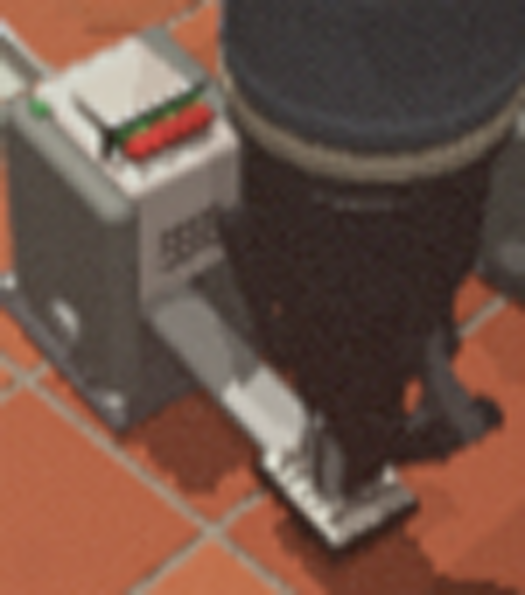

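The pointer now stands in the green band (crop (155,118)), with green visible on both sides and red still uncovered. I estimate 0.255 rad. I'll add 1 mm to centre it, then hold for over 3 s.

Call:
carry_out([
  {"slide":[0,0,0.001],"rotation":[0,0,0],"grip":-1},
  {"slide":[0,0,0.001],"rotation":[0,0,0],"grip":-1},
  {"slide":[0,0,0.001],"rotation":[0,0,0],"grip":-1},
  {"slide":[0,0,0.001],"rotation":[0,0,0],"grip":-1},
  {"slide":[0,0,0.001],"rotation":[0,0,0],"grip":-1},
  {"slide":[0,0,0.001],"rotation":[0,0,0],"grip":-1},
  {"slide":[0,0,0.001],"rotation":[0,0,0],"grip":-1},
  {"slide":[0,0,0.001],"rotation":[0,0,0],"grip":-1},
  {"slide":[0,0,0.001],"rotation":[0,0,0],"grip":-1},
  {"slide":[0,0,0.001],"rotation":[0,0,0],"grip":-1},
  {"slide":[0,0,0.001],"rotation":[0,0,0],"grip":-1},
  {"slide":[0,0,0.001],"rotation":[0,0,0],"grip":-1},
  {"slide":[0,0,0.001],"rotation":[0,0,0],"grip":-1},
  {"slide":[0,0,0.001],"rotation":[0,0,0],"grip":-1},
  {"slide":[0,0,0.001],"rotation":[0,0,0],"grip":-1},
  {"slide":[0,0,0.001],"rotation":[0,0,0],"grip":-1},
  {"slide":[0,0,0.001],"rotation":[0,0,0],"grip":-1},
  {"slide":[0,0,0.001],"rotation":[0,0,0],"grip":-1},
  {"slide":[0,0,0.001],"rotation":[0,0,0],"grip":-1},
  {"slide":[0,0,0.001],"rotation":[0,0,0],"grip":-1},
])

```text
time: 12.28
ee_pos: [496.9, -1.7, 55.2]
eef_rot: [0.76, 0.649, 0.001, 0.001]
contact_force: [2.4, 0.5, 9.4]
gripper_width: 0.1
```

```bash
python3 look.py pics/g.png
```

```text
[497.   -1.6  55.2] [ 1.8 -0.4  9.2] 12.3333
```

View pics/g.png

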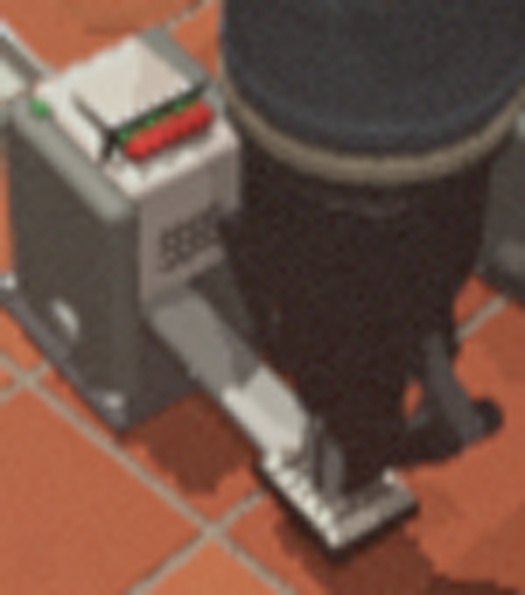

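The pointer is in the green, short of the red, at 9.3 N. Holding for another 3.3 s.

Call:
carry_out([
  {"slide":[0,0,0],"rotation":[0,0,0],"grip":-1},
  {"slide":[0,0,0],"rotation":[0,0,0],"grip":-1},
  {"slide":[0,0,0],"rotation":[0,0,0],"grip":-1},
  {"slide":[0,0,0],"rotation":[0,0,0],"grip":-1},
  {"slide":[0,0,0],"rotation":[0,0,0],"grip":-1},
  {"slide":[0,0,0],"rotation":[0,0,0],"grip":-1},
  {"slide":[0,0,0],"rotation":[0,0,0],"grip":-1},
  {"slide":[0,0,0],"rotation":[0,0,0],"grip":-1},
  {"slide":[0,0,0],"rotation":[0,0,0],"grip":-1},
  {"slide":[0,0,0],"rotation":[0,0,0],"grip":-1},
  {"slide":[0,0,0],"rotation":[0,0,0],"grip":-1},
  {"slide":[0,0,0],"rotation":[0,0,0],"grip":-1},
  {"slide":[0,0,0],"rotation":[0,0,0],"grip":-1},
  {"slide":[0,0,0],"rotation":[0,0,0],"grip":-1},
  {"slide":[0,0,0],"rotation":[0,0,0],"grip":-1},
  {"slide":[0,0,0],"rotation":[0,0,0],"grip":-1},
  {"slide":[0,0,0],"rotation":[0,0,0],"grip":-1},
  {"slide":[0,0,0],"rotation":[0,0,0],"grip":-1},
  {"slide":[0,0,0],"rotation":[0,0,0],"grip":-1},
  {"slide":[0,0,0],"rotation":[0,0,0],"grip":-1},
])

```text
time: 14.0
ee_pos: [497.0, -1.7, 55.3]
eef_rot: [0.76, 0.649, 0.001, 0.001]
contact_force: [2.8, 0.5, 9.0]
gripper_width: 0.1
```

Call:
carry_out([
  {"slide":[0,0,0],"rotation":[0,0,0],"grip":-1},
  {"slide":[0,0,0],"rotation":[0,0,0],"grip":-1},
  {"slide":[0,0,0],"rotation":[0,0,0],"grip":-1},
  {"slide":[0,0,0],"rotation":[0,0,0],"grip":-1},
  {"slide":[0,0,0],"rotation":[0,0,0],"grip":-1},
  {"slide":[0,0,0],"rotation":[0,0,0],"grip":-1},
  {"slide":[0,0,0],"rotation":[0,0,0],"grip":-1},
  {"slide":[0,0,0],"rotation":[0,0,0],"grip":-1},
  {"slide":[0,0,0],"rotation":[0,0,0],"grip":-1},
  {"slide":[0,0,0],"rotation":[0,0,0],"grip":-1},
  {"slide":[0,0,0],"rotation":[0,0,0],"grip":-1},
  {"slide":[0,0,0],"rotation":[0,0,0],"grip":-1},
  {"slide":[0,0,0],"rotation":[0,0,0],"grip":-1},
  {"slide":[0,0,0],"rotation":[0,0,0],"grip":-1},
  {"slide":[0,0,0],"rotation":[0,0,0],"grip":-1},
  {"slide":[0,0,0],"rotation":[0,0,0],"grip":-1},
  {"slide":[0,0,0],"rotation":[0,0,0],"grip":-1},
  {"slide":[0,0,0],"rotation":[0,0,0],"grip":-1},
  {"slide":[0,0,0],"rotation":[0,0,0],"grip":-1},
  {"slide":[0,0,0],"rotation":[0,0,0],"grip":-1},
])

```text
time: 15.67
ee_pos: [497.0, -1.7, 55.2]
eef_rot: [0.76, 0.649, 0.001, 0.001]
contact_force: [2.4, -0.5, 9.1]
gripper_width: 0.1
```

```bash
python3 -c "
from h import *
q=env.sense(); print(q['ee_pos'].round(1),q['contact_force'].round(1),q['time'])
print(env.finish_job())"
```

```text
[497.   -1.7  55.2] [ 2.4 -0.5  9.1] 15.6667
the job is handed in; nothing more can be done
None
```

I drew the carton about 50 mm out from under the paddle, laid it flat in the blue tray and let go. I then pressed the larger control's paddle into the green, held it for about 5 s, and handed the job in at 15.7 s while still holding it there.

- **Carton:** the top view after release showed it flat, inside the tray.
- **Pointer:** the last picture, taken about 3.3 s before handing in, showed it in the green and clear of the red. From the tool height I estimate about 0.26 rad.
- **Hold:** the tool stayed at 55.2–55.3 mm and about 9 N through the hold. That is a little under the 10 N expected in the green.
- **Other things on the bench:** the pen, screwdriver, spanner and small control looked unmoved in the top view after release. I did not check the red ball or tape separately, and took no full picture after pressing.

None of the checks failed or disagreed.

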